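Load a pile of steel test strips into its box

ROBOT

A 6-joint arm with a two-finger parallel gripper is mounted at the origin on a cart in front of the work surface, level with it; the furniture and walls round the work are solid. World frame = base frame: x ahead of the robot, y to its left, z up, the work surface at z = 0. Lengths are in m, angles in rad, forces in N, time in s.
With the tool pointing down it reaches from about 0.35 to 0.775 m from the base axis. Payload 5.5 kg.
Tool frame: the origin (TCP) lies midway between the tips of the shut fingers; the grasp point (between the pads) lies grip_point_offset behind it (grip_point_offset is the distance from the TCP to the grasp point, in m); z points along the fingers, y is the direction in which the jaws open and shut (so a half turn about z gives the same grasp; the last joint's range is limited). The gripper opens to 85 mm and grips with 20 to 120 N. Pads are 22 mm wide; open, the fingers measure 114 mm over their backs; the gripper's body (76 mm by 85 mm) begins 54 mm behind the grasp point. The pads swing forward as they close: fully open they stand 13 mm farther back than shut.
Start: joints at [0.968, 0.313, 0.046, 1.304, 0, 1.431], TCP at [0.257, 0.515, 0.231] pointing down, gripper open.
Joint ranges: [-2.76, 2.76], [-0.86, 1.69], [-1.03, 1.26], [-2.2, 2.34], [-1.47, 1.5], [-3.14, 3.14]. Speed limits (rad/s): [2.57, 2.57, 3.14, 3.14, 3.14, 3.14].

INTERFACE

Orientations are given as a unit quaternion [w, x, y, z].
In Python, from workcell import * gives the robot as it stands.
- The arm moves only by the tool send_rows, never from a script. Its argument "series" is one flat list of numbers, 7 for each row, row after row: the shift along the tool's x, y, z in cm, then the turn, a rotation vector about the tool's x, y, z in degrees, then the opening, from 0 (shut) to 1 (fully open). A call has 1 to 10 rows; each row is the pose to reach, as a shift and turn from the pose commanded when the call began, along the tool's axes at that moment; what a row does not reach only later rows make up. A row lasts 1/12 s, in which the tool goes at most 41.7 mm and 7.16 degrees, less where a joint would pass 70% of its speed; a pose out of reach is approached as far as the arm can. A call with a gripper value outside its range is refused whole. The fingers move at their own pace and stop on an object; "newtons" is the grip in N (left out, the last holds). Time passes only in rows, so rows that repeat a pose let the fingers close. It gives the time, the measured TCP pose, the force and the opening at its end, in the units of the state.
- get_state(): the state, without advancing time (a new reading comes with each control period).
- read_camera(name): name is "scene" or "top" or "wrist"; returns the picture (480x640x3 uint8, blue, green, red); there is no depth.
- camera_info(name): a dict with "K" (3x3 intrinsics, pixels), "xyz" and "attitude" of the camera in the world. Camera axes: x right, y down, z forward; pixel columns grow to the right and rows downward; lengths in m; the calibration is good to about 2 mm. The wrist camera is an equidistant fisheye: a pixel r from the principal point sees the ray r / f radians off the axis. A picture is of the moment at which its call begins: read the wrist's pose just before it. camera_info takes no time and is no camera call; for the wrist camera it gives the pose at the moment of the call.
- hand_in(): hands the job in, once; it reports no verdict.
Trained networks look in the newest picture that a camera, given by its name, has taken for a name from the list of things; names that differ only in an ending like _2 or _b are one class to them, and where a whole thing is asked for, a point or a joint stands for the part that bears it (a point fixed in the world has none). Each returns a list of dicts, best first, with "p" (0 to 1); they miss things now and then, are a little off and sometimes report something else, mostly with a low value. They report only what shows in the picture. A call takes as long as a camera call.
- silhouettes(camera, label): "pixels" (480x640 bool, what is visible of it) and "box" ([left, top, width, height] in pixels, round what is visible of it).
The state is a dict: "clock": time; "joint_pos": joint angles; "qvel": joint speeds; "tau": joint torques, N m; "tcp_pos": TCP position; "orientation": TCP orientation; "wrist_force": force on the tool from outside, world axes, zero at the start; "ft_torque": the same for the moment, N m; "finger_gap": finger opening in m.
Only numpy, scipy, OpenCV 4.12 (cv2) and the standard library are available. Lean on these libraries where they do the work, as an engineer would, in place of code of your own. Each camera call takes 0.05 s, during which the arm holds its last target. There are 200 camera calls.

TASK

Pick up the pile of three dark steel strips from its plywood rest, all three together, and load it into the blue-walled strip box. Enter it clearly tilted, one end first, down along an end wall of the box, and then lay the other end down, so that the pile lies flat on the floor of the box; let go of it there.

Things in the scene. Friction and masses are not known exactly. Their poses are not given: they have to be found in the camera images.
- bottom_strip (a point): Centre of the lowest of three like strips in a square pile: flat dark steel strip, 120 x 27 x 6 mm, 0.11 to 0.23 kg; y axis along the 120 mm, x across the 27 mm, z up. The pile is 18 mm high and lies 18 mm above the worktop on its rest (strip centres 21, 27, 33 mm up). Box and rest each lie with their length within 30 degrees of the world x axis.
- middle_strip (a point): Centre of the middle strip, and so of the whole pile: flat dark steel strip, 120 x 27 x 6 mm, 0.11 to 0.23 kg; axes as the lowest. The rest, fixed: a plywood board 130 x 64 x 4 mm with two pale wooden bearers across it, 14 mm high, 76 mm apart in the clear. Between them nothing is under the pile down to the board, so fingers can reach past both sides of its middle.
- top_strip (a point): Centre of the uppermost strip: flat dark steel strip, 120 x 27 x 6 mm, 0.11 to 0.23 kg; axes as the lowest strip.
- strip_box: Strip box, fixed; origin at the centre of its underside on the worktop, x along it (as the strips when loaded), y across. Inside 128 x 33 mm, floor 18 mm up, 5 mm blue walls to 32 mm, then lips flared out to 38 mm. Base plate 154 x 62 x 4 mm. From x = -36 to 36 mm only the base plate: room for fingers at the pile's middle. Loaded strips' centres: 21, 27, 33 mm up.

How it is judged:
On the way, in this order (a step that is already met when the one before it is completed fails the run):
1. all three strips are lifted together, their centres more than 60 mm above the worktop (height (world z) of each of bottom_strip, middle_strip, top_strip above 0.06 m), for 0.2 s.
2. the pile enters the box tilted by more than 6 degrees, one end first: the lowest strip's centre is less than 45 mm above the worktop, within 20 mm of the box's centre along it and 12 mm across (angle between bottom_strip's own z axis and vertical above 0.1 rad and z of bottom_strip in the frame of strip_box below 0.045 m and x of bottom_strip in the frame of strip_box between -0.02 and 0.02 m and y of bottom_strip in the frame of strip_box between -0.012 and 0.012 m), for 0.1 s.
At the end, for the whole second after the job is handed in: All three strips lie in the box, each within 12 mm of the box's centre along it and 10 mm across, within 5 mm of its seated height, level within 4.5 degrees and in line with the box within 10 degrees (x of bottom_strip in the frame of strip_box between -0.012 and 0.012 m and y of bottom_strip in the frame of strip_box between -0.01 and 0.01 m and z of bottom_strip in the frame of strip_box below 0.026 m and angle between each of bottom_strip, middle_strip, top_strip's own z axis and vertical below 0.08 rad and angle between the y axis of each of bottom_strip, middle_strip, top_strip and the x axis of strip_box, either way round below 0.18 rad and x of middle_strip in the frame of strip_box between -0.012 and 0.012 m and y of middle_strip in the frame of strip_box between -0.01 and 0.01 m and z of middle_strip in the frame of strip_box below 0.032 m and x of top_strip in the frame of strip_box between -0.012 and 0.012 m and y of top_strip in the frame of strip_box between -0.01 and 0.01 m and z of top_strip in the frame of strip_box below 0.038 m); the robot touches nothing.
It also fails if it takes over 38 s, if anything falls off the work surface, if the arm or the gripper's body presses on something with over 40 N, if the wrist force passes 120 N, or if a joint passes its speed limit or range.

## Working session

There is one attempt and no reset: what is moved stays moved. The work goes in short steps, Python scripts to look and compute and a tool call to move; the robot and the scene stay as the last step left them, time stands still between calls to the robot, and variables do not carry over. Pictures are saved under pics/ and viewed, about 8 in all and at most 12, crops included, and the job is handed in when it is done.

Besides the shell and the picture viewer there is one more tool, called after ">>>" in YAML: its name, and indented under it one key for each argument. send_rows: Moves the arm, as the interface text tells. Its arguments: {"type":"object","properties":{"series":{"type":"array"},"newtons":{"type":"number"}},"required":["series"]}

```bash
mkdir -p pics; ls; python3 - <<'E'
from workcell import *
import cv2,numpy as np
s=get_state();print({k:np.round(v,4) for k,v in s.items()})
try: print(grip_point_offset)
except Exception as e: print(e)
for c in("scene","top","wrist"):
    im=read_camera(c);cv2.imwrite(f"pics/{c}0.png",im);i=camera_info(c);print(c,i)
    for l in("strip_box","middle_strip","top_strip"):
        for d in silhouettes(c,l)[:3]:
            m=d["pixels"];r=cv2.minAreaRect(np.argwhere(m)[:,::-1].astype(np.float32)) if m.any() else None
            print(l,round(d["p"],2),d["box"],r)
print(get_state()["clock"])
E
```

```text
pics
{'clock': np.float64(0.0), 'joint_pos': array([ 0.9684,  0.314 ,  0.0449,  1.3036, -0.    ,  1.4312]), 'qvel': array([ 0.    ,  0.0008, -0.0005,  0.0004, -0.0018,  0.0001]), 'tau': array([ 1.00000e-04, -4.80624e+01,  2.98533e+01,  1.92000e-02,
       -3.00000e-04, -0.00000e+00]), 'tcp_pos': array([0.2564, 0.5141, 0.2304]), 'orientation': array([-3.000e-04,  2.294e-01,  9.733e-01, -9.000e-04]), 'wrist_force': array([-0.004 , -0.5018,  0.1061]), 'ft_torque': array([ 0.0194, -0.0127, -0.0116]), 'finger_gap': np.float64(0.0853)}
0.0187
scene {'K': array([[609.23220217,   0.        , 323.52265289],
       [  0.        , 609.23220217, 228.64469056],
       [  0.        ,   0.        ,   1.        ]]), 'xyz': array([-0.0264992 , -0.27693326,  0.73444253]), 'attitude': array([-0.30936419,  0.80384659, -0.47151445,  0.18920511])}
strip_box 0.59 [376.6, 216.8, 52.6, 93.6] ((406.064697265625, 262.45880126953125), (41.759117126464844, 92.19544982910156), 12.52880573272705)
middle_strip 0.69 [376.7, 214.4, 52.7, 96.7] ((405.2518005371094, 262.99072265625), (43.623748779296875, 93.32837677001
[... 631 characters left out ...]
169.8, 57.6, 100.2] ((396.6928405761719, 217.089599609375), (91.27999877929688, 38.160003662109375), 73.73979187011719)
middle_strip 0.58 [369.9, 170.7, 56.9, 96.5] ((396.417236328125, 217.31846618652344), (91.3654556274414, 37.52812194824219), 73.61045837402344)
top_strip 0.9 [217.4, 190.4, 27.1, 72.4] ((227.76589965820312, 225.97921752929688), (17.682092666625977, 72.92694854736328), 10.784297943115234)
wrist {'K': array([[371.64829954,   0.        , 321.75950991],
       [  0.        , 371.64829954, 241.16626293],
       [  0.        ,   0.        ,   1.        ]]), 'xyz': array([0.19691062, 0.54556807, 0.37383505]), 'attitude': array([0.1124685 , 0.84286017, 0.5215335 , 0.07028779])}
0.6
```

```bash
cat > h.py <<'E'
from workcell import *
import cv2,numpy as np
from scipy.spatial.transform import Rotation as R
def rot(q): return R.from_quat(np.asarray(q)[[1,2,3,0]])
def ray(c,uv,info=None):
    i=info or camera_info(c);K=i["K"];uv=np.atleast_2d(uv).astype(float)
    a=(uv-K[:2,2])/K[0,0]
    if c=="wrist":
        r=np.linalg.norm(a,axis=1,keepdims=True)+1e-12
        d=np.c_[a/r*np.sin(r),np.cos(r)]
    else: d=np.c_[a,np.ones(len(a))]
    return i["xyz"],rot(i["attitude"]).apply(d)
def onplane(c,uv,z,info=None):
    o,d=ray(c,uv,info);return o+d*((z-o[2])/d[:,2])[:,None]
def rectfit(c,m,z,info=None):
    "min-area rectangle of mask projected to height z: centre, yaw of long side, sides"
    k=cv2.findContours(m.astype(np.uint8),0,2)[0];k=max(k,key=cv2.contourArea)[:,0]
    p=onplane(c,k,z,info)[:,:2].astype(np.float32)
    b=cv2.boxPoints(cv2.minAreaRect(p*1000))/1000;e=[b[1]-b[0],b[2]-b[1]]
    e.sort(key=lambda v:-np.hypot(*v));v=e[0]*np.sign(e[0][0])
    return b.mean(0),np.degrees(np.arctan2(v[1],v[0])),[np.hypot(*x) for x in e]
E
python3 - <<'E'
from h import *
im=cv2.imread("pics/top0.png");a=cv2.resize(im[140:300,190:450],None,fx=3,fy=3,interpolation=2);cv2.imwrite("pics/topc.png",a)
read_camera("top")
for l,z in(("strip_box",.004),("strip_box",.035),("top_strip",.036)):
    d=silhouettes("top",l)[0];print(l,d["p"],rectfit("top",d["pixels"],z))
E
```

```text
strip_box 0.81 (array([ 0.5564057 , -0.10748205], dtype=float32), np.float32(14.326808), [np.float32(0.15685838), np.float32(0.06669707)])
strip_box 0.81 (array([ 0.5529356, -0.1027428], dtype=float32), np.float32(14.3268), [np.float32(0.1513848), np.float32(0.06436965)])
top_strip 0.84 (array([0.54445076, 0.1720367 ], dtype=float32), np.float32(-10.420623), [np.float32(0.11975498), np.float32(0.027615359)])
```

View pics/topc.png

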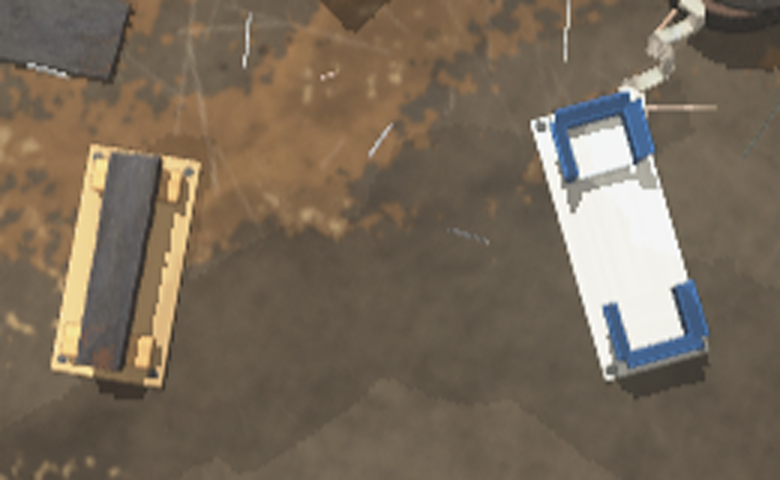

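View pics/scene0.png

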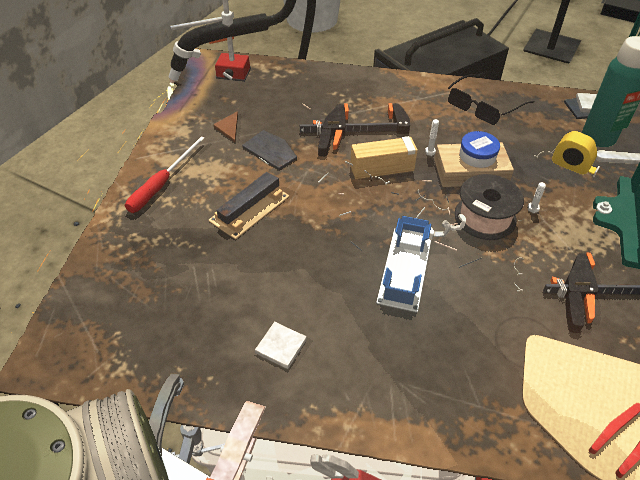

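```bash
cat >> h.py <<'E'
def tool(yaw,tilt=0):
    "tool x at yaw (deg), z down, then turned by tilt about the tool y"
    y=np.radians(yaw);M=np.array([[np.cos(y),np.sin(y),0],[np.sin(y),-np.cos(y),0],[0,0,-1]])
    return R.from_matrix(M)*R.from_euler('y',tilt,degrees=True)
def plan(p,Rt):
    s=get_state();R0=rot(s["orientation"])
    print("row",np.round(R0.inv().apply(np.array(p)-s["tcp_pos"])*100,2),np.round((R0.inv()*Rt).as_rotvec(degrees=True),2),"t",round(s["clock"],2))
E
python3 - <<'E'
from h import *
s=get_state();i=camera_info("wrist");R0=rot(s["orientation"])
print("cam in tool",R0.inv().apply(i["xyz"]-s["tcp_pos"]),(R0.inv()*rot(i["attitude"])).as_matrix().round(3))
plan([.544,.172,.15],tool(169.6))
E
```

```text
cam in tool [ 0.06738214  0.00108219 -0.14257921] [[ 0.    -0.965 -0.263]
 [ 1.     0.     0.001]
 [-0.001 -0.263  0.965]]
row [-41.   -17.83   8.14] [ 1.000e-02  0.000e+00 -1.612e+01] t 0.8
```

>>> send_rows:
  series: [-41,-17.8,8.1,0,0,-16.1,1,-41,-17.8,8.1,0,0,-16.1,1,-41,-17.8,8.1,0,0,-16.1,1,-41,-17.8,8.1,0,0,-16.1,1,-41,-17.8,8.1,0,0,-16.1,1,-41,-17.8,8.1,0,0,-16.1,1,-41,-17.8,8.1,0,0,-16.1,1,-41,-17.8,8.1,0,0,-16.1,1,-41,-17.8,8.1,0,0,-16.1,1,-41,-17.8,8.1,0,0,-16.1,1]

```text
clock: 1.63
tcp_pos: [0.5178, 0.2032, 0.158]
orientation: [0.0, 0.091, 0.996, 0.0]
wrist_force: [0.4, 0.9, 0.2]
finger_gap: 0.0852
```

```bash
python3 - <<'E'
from h import *
plan([.544,.172,.15],tool(169.6))
E
```

```text
row [-3.15 -2.6   0.8 ] [ 0.03  0.03 -0.02] t 1.63
```

>>> send_rows:
  series: [0,0,0,0,0,0,1,0,0,0,0,0,0,1,0,0,0,0,0,0,1]

```text
clock: 1.88
tcp_pos: [0.5165, 0.2048, 0.1579]
orientation: [-0.0, 0.091, 0.996, 0.0]
wrist_force: [-0.4, 1.2, -0.5]
finger_gap: 0.0853
```

```bash
python3 - <<'E'
from h import *
plan([.544,.172,.15],tool(169.6))
i=camera_info("wrist");im=read_camera("wrist");cv2.imwrite("pics/w1.png",im)
for l,z in(("top_strip",.036),("middle_strip",.036),("strip_box",.03)):
    for d in silhouettes("wrist",l)[:2]:print(l,d["p"],d["box"],rectfit("wrist",d["pixels"],z,i))
E
```

```text
row [-3.31 -2.73  0.79] [ 0.   -0.05 -0.07] t 1.88
top_strip 0.94 [271.5, 194.6, 33.2, 149.1] (array([0.54292434, 0.17542599], dtype=float32), np.float32(-11.378058), [np.float32(0.12156873), np.float32(0.027608804)])
strip_box 0.82 [0.8, 239.5, 90.5, 133.9] (array([ 0.5422785 , -0.09592623], dtype=float32), np.float32(16.40299), [np.float32(0.13356869), np.float32(0.10401922)])
```

View pics/w1.png

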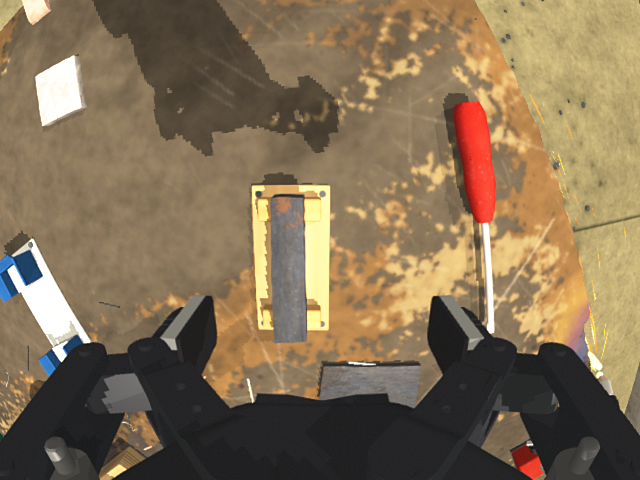

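```bash
python3 - <<'E'
from h import *
plan([.5435,.174,.11],tool(169.0))
E
```

```text
row [-3.28 -2.68  4.85] [0.02 0.02 0.71] t 2.08
```

>>> send_rows:
  series: [-3.3,-2.7,4.9,0,0,0.7,1,-3.3,-2.7,4.9,0,0,0.7,1,-3.3,-2.7,4.9,0,0,0.7,1,-3.3,-2.7,4.9,0,0,0.7,1]

```text
clock: 2.42
tcp_pos: [0.5431, 0.1729, 0.1083]
orientation: [-0.001, 0.097, 0.995, -0.0]
wrist_force: [0.1, -0.3, 0.2]
finger_gap: 0.0852
```

```bash
python3 - <<'E'
from h import *
i=camera_info("wrist");im=read_camera("wrist");cv2.imwrite("pics/w2.png",im)
for d in silhouettes("wrist","top_strip")[:2]:
    print(d["p"],d["box"],rectfit("wrist",d["pixels"],.036,i))
    cv2.drawContours(im,cv2.findContours(d["pixels"].astype(np.uint8),0,2)[0],-1,(0,0,255),1)
cv2.imwrite("pics/w2c.png",im)
s=get_state();print(s["tcp_pos"]);plan([.5435,.1745,.0095],tool(169.0))
E
```

```text
0.59 [300.1, 152.4, 44.2, 186.7] (array([0.5429014 , 0.17506294], dtype=float32), np.float32(-10.801109), [np.float32(0.11970342), np.float32(0.026423102)])
[0.5440062  0.1735443  0.11001085]
row [ 0.07  0.08 10.05] [ 0.04  0.03 -0.04] t 2.52
```

View pics/w2c.png

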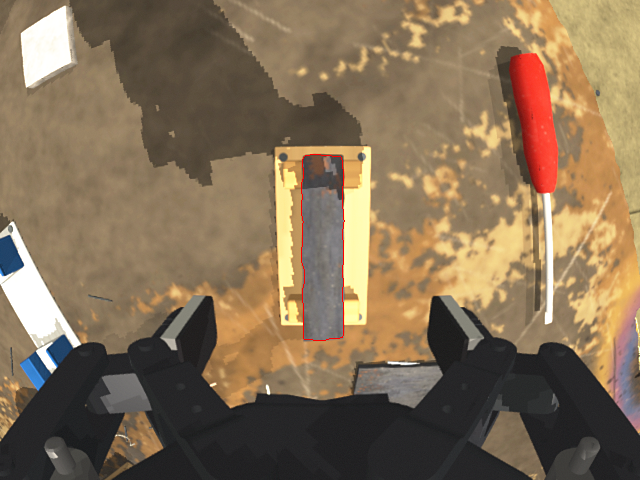

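>>> send_rows:
  series: [0,0.1,4,0,0,0,1,0,0.1,7,0,0,0,1,0,0.1,9,0,0,0,1,0,0.1,10,0,0,0,1,0,0.1,10,0,0,0,1,0,0.1,10,0,0,0,0.4,0,0.1,10,0,0,0,0,0,0.1,10,0,0,0,0,0,0.1,10,0,0,0,0,0,0.1,10,0,0,0,0]
  newtons: 60

```text
clock: 3.35
tcp_pos: [0.5453, 0.1734, 0.0104]
orientation: [0.001, 0.097, 0.995, 0.0]
wrist_force: [-4.3, 1.2, 29.4]
finger_gap: 0.026
```

>>> send_rows:
  series: [0,0,0,0,0,0,0,0,0,0,0,0,0,0,0,0,0,0,0,0,0,0,0,0,0,0,0,0,0,0,0,0,0,0,0]
  newtons: 90

```text
clock: 3.77
tcp_pos: [0.5454, 0.1735, 0.0105]
orientation: [0.001, 0.097, 0.995, 0.0]
wrist_force: [-1.1, -0.6, 5.8]
finger_gap: 0.0253
```

>>> send_rows:
  series: [0,0,-0.5,0,0,0,0,0,0,-1.5,0,0,0,0,0,0,-3.5,0,0,0,0,0,0,-6,0,0,0,0,0,0,-8.5,0,0,0,0,0,0,-11,0,0,0,0,0,0,-12,0,0,0,0,0,0,-12,0,0,0,0,0,0,-12,0,0,0,0,0,0,-12,0,0,0,0]

```text
clock: 4.6
tcp_pos: [0.5431, 0.1732, 0.1272]
orientation: [-0.002, 0.097, 0.995, -0.0]
wrist_force: [-0.1, 0.3, -6.3]
finger_gap: 0.0255
```

```bash
python3 - <<'E'
from h import *
s=get_state();print(s["tcp_pos"],s["wrist_force"],s["finger_gap"])
i=camera_info("wrist");im=read_camera("wrist")
for d in silhouettes("wrist","top_strip")[:2]:
    print(d["p"],d["box"],rectfit("wrist",d["pixels"],s["tcp_pos"][2]+.0265,i))
im2=read_camera("scene")
a=np.hstack([im[200:480,160:480],cv2.resize(im2[40:240,150:378],(320,280))]);cv2.imwrite("pics/w3.png",a)
plan([.49,-.09,.15],tool(194.3))
E
```

```text
[0.54307067 0.17320866 0.12721438] [-0.11611871  0.30983341 -6.3224371 ] 0.02551702770761524
0.7 [284.0, 155.2, 77.2, 246.4] (array([0.52701247, 0.1780687 ], dtype=float32), np.float32(-11.243447), [np.float32(0.091326155), np.float32(0.026383199)])
row [  0.15 -26.86  -2.25] [ -0.03  -0.2  -25.42] t 4.75
```

View pics/w3.png

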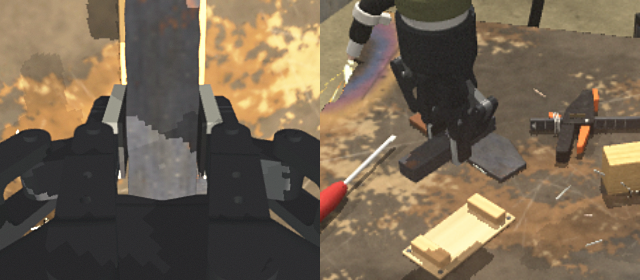

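```bash
python3 - <<'E'
from h import *
plan([.573,-.010,.16],tool(194.3))
E
```

```text
row [ -6.45 -17.41  -3.29] [ -0.03  -0.2  -25.42] t 4.75
```

>>> send_rows:
  series: [-6.4,-17.4,-3.3,0,0,-25.4,0,-6.4,-17.4,-3.3,0,0,-25.4,0,-6.4,-17.4,-3.3,0,0,-25.4,0,-6.4,-17.4,-3.3,0,0,-25.4,0,-6.4,-17.4,-3.3,0,0,-25.4,0,-6.4,-17.4,-3.3,0,0,-25.4,0,-6.4,-17.4,-3.3,0,0,-25.4,0,-6.4,-17.4,-3.3,0,0,-25.4,0]

```text
clock: 5.42
tcp_pos: [0.5729, -0.0095, 0.1609]
orientation: [-0.001, -0.124, 0.992, 0.001]
wrist_force: [0.2, 0.1, -5.8]
finger_gap: 0.0256
```

```bash
python3 - <<'E'
from h import *
import pickle
D={}
for c in("wrist","top","scene"):
    i=camera_info(c);im=read_camera(c);d=silhouettes(c,"strip_box")
    D[c]=(im,i,d[0]["pixels"] if d else None);print(c,[(x["p"],x["box"]) for x in d[:2]])
    if d: print(rectfit(c,d[0]["pixels"],.02,i))
pickle.dump(D,open("D.pkl","wb"));print(get_state()["tcp_pos"],get_state()["clock"])
cv2.imwrite("pics/w4.png",D["wrist"][0])
E
```

```text
wrist [(0.79, [164.9, 78.7, 90.0, 195.7]), (0.22, [349.4, 156.7, 6.6, 2.5])]
(array([ 0.555466 , -0.1043656], dtype=float32), np.float32(14.128287), [np.float32(0.15911469), np.float32(0.06935365)])
top []
scene [(0.93, [377.9, 213.7, 54.1, 98.6])]
(array([ 0.5581293 , -0.10883846], dtype=float32), np.float32(14.632221), [np.float32(0.18618722), np.float32(0.063145086)])
[ 0.57340908 -0.00849497  0.16179695] 5.7167
```

View pics/w4.png

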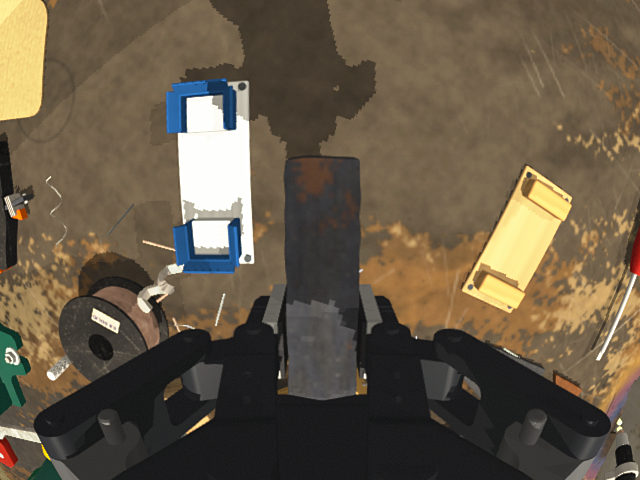

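```bash
cat > fit.py <<'E'
from h import *
import pickle
from scipy.optimize import minimize
D=pickle.load(open("D.pkl","rb"))
def proj(c,i,P):
    q=rot(i["attitude"]).inv().apply(P-i["xyz"]);K=i["K"]
    if c=="wrist":
        r=np.linalg.norm(q[:,:2],axis=1);a=q[:,:2]/r[:,None]*np.arctan2(r,q[:,2])[:,None]
    else:a=q[:,:2]/q[:,2:]
    return a*K[0,0]+K[:2,2]
def box(x0,x1,y0,y1,z0,z1,f=0):
    return np.array([[x0,y0,z0],[x0,y1,z0],[x1,y0,z0],[x1,y1,z0],[x0-f*(x0<0)*(abs(x0)>50),y0-f,z1],[x0-f*(x0<0)*(abs(x0)>50),y1+f,z1],[x1+f*(x1>50),y0-f,z1],[x1+f*(x1>50),y1+f,z1]])/1000
S=4
def render(c,i,p,f):
    T=R.from_euler('z',p[2],degrees=True);m=np.zeros((480*S,640*S),np.uint8)
    for b in(box(-77,77,-31,31,0,4),box(36,69,-21.5,21.5,4,32),box(-69,-36,-21.5,21.5,4,32),box(36,69,-21.5,21.5,32,38,f),box(-69,-36,-21.5,21.5,32,38,f)):
        u=proj(c,i,T.apply(b)+[p[0]/1000,p[1]/1000,0])
        cv2.fillConvexPoly(m,cv2.convexHull((u*S+S/2).astype(np.int32)),1)
    return cv2.resize(m.astype(np.float32),(640,480),interpolation=3)
def fit(c,f):
    im,i,m=D[c];m=m.astype(np.float32)
    def cost(p):
        r=render(c,i,p,f);return np.abs(r-m).sum()/m.sum()
    s=minimize(cost,[555,-107,14.3],method="Nelder-Mead",options=dict(initial_simplex=[[555,-107,14.3],[560,-107,14.3],[555,-102,14.3],[555,-107,17]],xatol=.05,fatol=1e-4))
    return s.x.round(2),round(s.fun,4)
if __name__=="__main__":
    for c in("wrist","scene"):
        for f in(2,5):print(c,f,fit(c,f))
E
python3 fit.py
```

```text
wrist 2 (array([ 554.54, -106.6 ,   14.61]), np.float64(0.0524))
wrist 5 (array([ 554.06, -106.08,   14.34]), np.float64(0.0376))
scene 2 (array([ 558.2 , -108.4 ,   14.36]), np.float64(0.0467))
scene 5 (array([ 557.67, -108.38,   14.53]), np.float64(0.036))
```

```bash
python3 - <<'E'
import fit as F
from h import *
im=cv2.imread("pics/top0.png");h=cv2.cvtColor(im,cv2.COLOR_BGR2HSV)
blue=(h[...,0]>95)&(h[...,0]<125)&(h[...,1]>120);white=(h[...,2]>150)&(h[...,1]<40)
m=(blue|white);w=np.zeros_like(m);w[165:272,364:428]=1;m&=w
m=cv2.morphologyEx(m.astype(np.uint8),cv2.MORPH_CLOSE,np.ones((3,3)))
k=cv2.connectedComponentsWithStats(m)[1];m=k==np.bincount(k[k>0]).argmax()
F.D["top"]=(im,camera_info("top"),m);print(m.sum(),F.fit("top",4))
# blue-only centroid estimates: mean of projected blue pixels wall tops
for c in("wrist","scene"):
    im,i,mm=F.D[c];print(c,F.fit(c,4))
E
```

```text
3196 (array([ 557.41, -106.9 ,   14.1 ]), np.float64(0.1089))
wrist (array([ 554.08, -106.25,   14.45]), np.float64(0.0335))
scene (array([ 557.71, -108.45,   14.28]), np.float64(0.0358))
```

```bash
cat >> h.py <<'E'
BOX=np.array([.5562,-.1070]);YAW=14.35;PIN=np.array([.0019,0,-.0165])
def pose(zc,th,s=0,t=0,box=None):
    "pile centre at height zc, near end down by th deg, s toward near end, t across (tool y)"
    b=BOX if box is None else np.array(box);L=tool(YAW+180)
    c=np.r_[b,zc]+L.apply([s,t,0]);Rt=tool(YAW+180,-th);return c-Rt.apply(PIN),Rt
def zc(th,m=0): a=np.radians(th);return .018+.060*np.sin(a)+.009*np.cos(a)+m
E
python3 - <<'E'
from h import *
p,Rt=pose(.09,10);print(p);plan(p,Rt)
E
```

```text
[ 0.56078856 -0.10582613  0.0740806 ]
row [ 3.64 -9.12  8.77] [  0.02 -10.02   0.03] t 5.72
```

>>> send_rows:
  series: [1.5,-4,1,0,-4,0,0,3,-8,3,0,-8,0,0,3.6,-9.1,6,0,-10,0,0,3.6,-9.1,8.8,0,-10,0,0,3.6,-9.1,8.8,0,-10,0,0,3.6,-9.1,8.8,0,-10,0,0,3.6,-9.1,8.8,0,-10,0,0]

```text
clock: 6.3
tcp_pos: [0.5625, -0.1062, 0.0755]
orientation: [0.087, -0.125, 0.988, 0.011]
wrist_force: [1.3, -0.0, -5.4]
finger_gap: 0.0256
```

```bash
python3 - <<'E'
from h import *
s=get_state();print(s["tcp_pos"],s["wrist_force"],s["finger_gap"])
i=camera_info("wrist");im=read_camera("wrist");cv2.imwrite("pics/w5full.png",im)
import fit as F
T=R.from_euler('z',YAW,degrees=True)
# predicted interior floor/wall-top (z=.032) near-end lines, and predicted pile top outline
P=np.array([[-36,-16.5,32],[-64,-16.5,32],[-64,16.5,32],[-36,16.5,32]])/1000
u=F.proj("wrist",i,T.apply(P)+np.r_[BOX,0]);a=im.copy();cv2.polylines(a,[u.round().astype(np.int32)],False,(0,255,0),1)
Rt=rot(s["orientation"]);Q=np.array([[-.02,-.0135,-.009],[.06,-.0135,-.009],[.06,.0135,-.009],[-.02,.0135,-.009]])+PIN
u2=F.proj("wrist",i,Rt.apply(Q)+s["tcp_pos"]);cv2.polylines(a,[u2.round().astype(np.int32)],False,(0,0,255),1)
print(u.round(),u2.round())
cv2.imwrite("pics/w5.png",cv2.resize(a[60:360,200:440],None,fx=2,fy=2,interpolation=0))
p,Rt=pose(zc(10,.001),10);plan(p,Rt)
E
```

```text
[ 0.5625488  -0.10623335  0.07554212] [ 1.3447192  -0.04660476 -5.3924116 ] 0.025623107552759396
[[286. 178.]
 [284. 120.]
 [356. 120.]
 [355. 178.]] [[282. 374.]
 [274. 157.]
 [360. 157.]
 [353. 374.]]
row [1.19 0.13 5.26] [-0.1   0.17  0.05] t 6.35
```

View pics/w5.png

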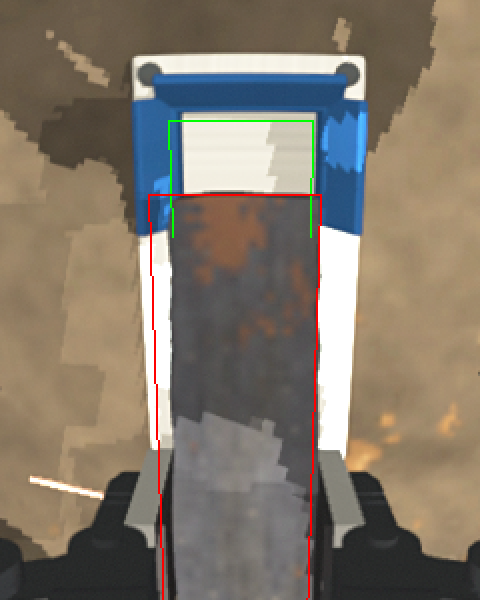

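```bash
python3 - <<'E'
from h import *
import fit as F
s=get_state();i=camera_info("scene");im=read_camera("scene");Rt=rot(s["orientation"])
def outl(pin,pitch):
    Q=np.array([[a*.06,b*.0135,c*.009] for a in(-1,1) for b in(-1,1) for c in(-1,1)])
    return F.proj("scene",i,Rt.apply(R.from_euler('y',-pitch,degrees=True).apply(Q)+pin)+s["tcp_pos"])
x0,y0=340,170;k=6;a=cv2.resize(im[y0:y0+100,x0:x0+130],None,fx=k,fy=k,interpolation=2)
for pin,pt,col in((PIN,0,(0,0,255)),(PIN+[0,0,.009],8,(0,255,0))):
    u=(outl(pin,pt)-[x0,y0])*k;cv2.polylines(a,[cv2.convexHull(u.astype(np.int32))],True,col,1)
cv2.imwrite("pics/s6.png",a)
E
```

```text
(no output)
```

View pics/s6.png

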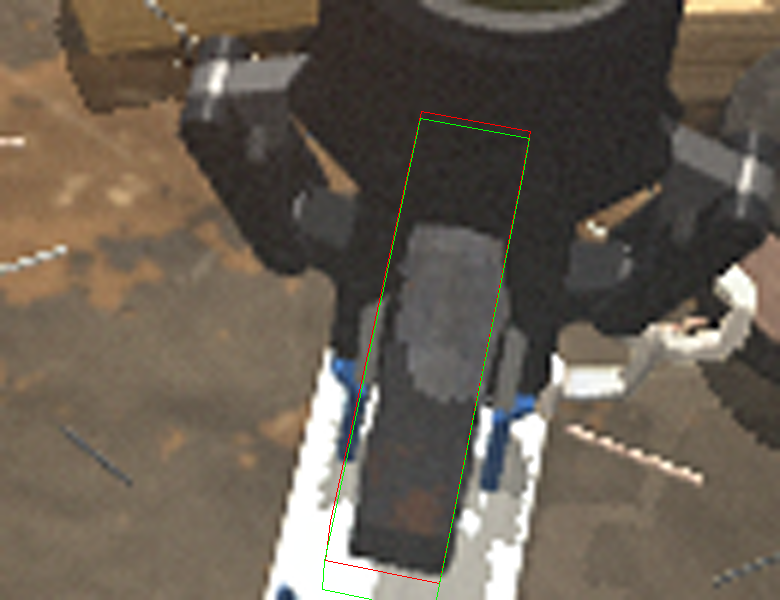

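```bash
python3 - <<'E'
from h import *
s=get_state();Rt=rot(s["orientation"]);W=camera_info("wrist")
def tri(a,b):
    o1,d1=ray("wrist",a,W);o2,d2=ray("scene",b);d1=d1[0]/np.linalg.norm(d1);d2=d2[0]/np.linalg.norm(d2)
    t=np.linalg.lstsq(np.c_[d1,-d2],o2-o1,rcond=None)[0];p,q=o1+t[0]*d1,o2+t[1]*d2
    print("tool mm",(Rt.inv().apply((p+q)/2-s["tcp_pos"])*1000).round(1),"world",((p+q)/2).round(4),"gap mm",round(np.linalg.norm(p-q)*1000,1))
tri([285.5,157.5],[399.5,256.3]);tri([360,157.5],[416.2,259.2])
im=read_camera("scene")
d=silhouettes("scene","top_strip");a=cv2.resize(im[200:290,370:450],None,fx=5,fy=5,interpolation=0)
for x in d[:2]:
    print(x["p"],x["box"])
read_camera("wrist")
for x in silhouettes("wrist","top_strip")[:2]:
    m=x["pixels"];print(x["p"],x["box"],[(r,np.flatnonzero(m[r])[[0,-1]].tolist()) for r in range(160,390,25) if m[r].any()])
b=cv2.resize(cv2.imread("pics/w5full.png")[140:300,260:390],None,fx=2.8125,fy=2.8125,interpolation=0)
cv2.imwrite("pics/s7.png",np.hstack([a,b]))
E
```

```text
tool mm [ 64.1  -0.6 -37. ] world [ 0.4963 -0.1243  0.1015] gap mm 16.6
tool mm [ 64.7  -1.7 -40.6] world [ 0.4954 -0.1257  0.105 ] gap mm 27.8
0.71 [396.3, 206.0, 27.3, 57.0]
0.78 [284.0, 156.3, 73.7, 244.0] [(160, [287, 358]), (185, [285, 359]), (210, [285, 359]), (235, [285, 360]), (260, [286, 358]), (285, [288, 357]), (310, [287, 357]), (335, [287, 357]), (360, [288, 354]), (385, [289, 355])]
```

View pics/s7.png

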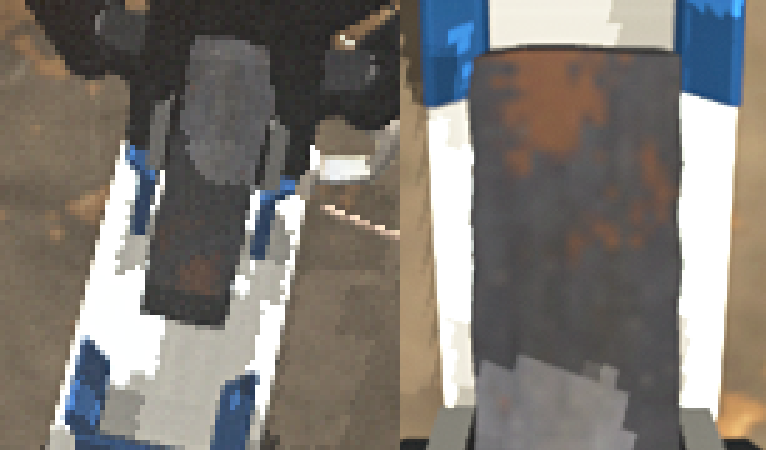

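```bash
python3 - <<'E'
from h import *
s=get_state();Rt=rot(s["orientation"]);W=camera_info("wrist")
def tri(a,b):
    o1,d1=ray("wrist",a,W);o2,d2=ray("scene",b);d1=d1[0]/np.linalg.norm(d1);d2=d2[0]/np.linalg.norm(d2)
    t=np.linalg.lstsq(np.c_[d1,-d2],o2-o1,rcond=None)[0];p,q=o1+t[0]*d1,o2+t[1]*d2
    print("tool mm",(Rt.inv().apply((p+q)/2-s["tcp_pos"])*1000).round(1),"world",((p+q)/2).round(4),"gap mm",round(np.linalg.norm(p-q)*1000,1))
print(s["tcp_pos"],s["clock"])
tri([285.5,158],[415.6,259.4]);tri([360,158],[399.6,257.6])
# box near inner corners top / outer blue corners
E
```

```text
[ 0.56237263 -0.10641983  0.07533879] 6.6
tool mm [ 61.1 -12.1 -30. ] world [ 0.502  -0.1344  0.0942] gap mm 5.6
tool mm [ 62.  10. -30.] world [ 0.4956 -0.1132  0.0939] gap mm 6.3
```

```bash
python3 - <<'E'
from h import *
for m in(.02,.001):
    p,Rt=pose(zc(10,m),10,s=.0013,t=.0001);plan(p,Rt)
E
```

```text
row [0.86 0.11 3.3 ] [-0.07  0.1   0.01] t 6.6
row [1.19 0.11 5.17] [-0.07  0.1   0.01] t 6.6
```

>>> send_rows:
  series: [0.5,0.1,1.5,0,0,0,0,0.9,0.1,3.0,0,0,0,0,0.95,0.1,3.6,0,0,0,0,1.05,0.1,4.1,0,0,0,0,1.1,0.1,4.5,0,0,0,0,1.15,0.1,4.8,0,0,0,0,1.15,0.1,4.8,0,0,0,0,1.15,0.1,4.8,0,0,0,0]

```text
clock: 7.27
tcp_pos: [0.5585, -0.1066, 0.0251]
orientation: [0.087, -0.124, 0.988, 0.011]
wrist_force: [0.2, -0.0, -5.7]
finger_gap: 0.0258
```

```bash
python3 - <<'E'
from h import *
s=get_state();print(s["tcp_pos"],s["wrist_force"],s["finger_gap"])
p,Rt=pose(zc(10,0),10,s=.0013);plan(p,Rt)
im=read_camera("wrist");cv2.imwrite("pics/w8.png",cv2.resize(im[60:340,220:430],None,fx=2,fy=2,interpolation=0))
E
```

```text
[ 0.55845986 -0.1065526   0.0251159 ] [ 0.20531988 -0.02988395 -5.67152139] 0.02577621263765646
row [-0.05  0.01  0.39] [-0.02  0.03 -0.06] t 7.27
```

View pics/w8.png

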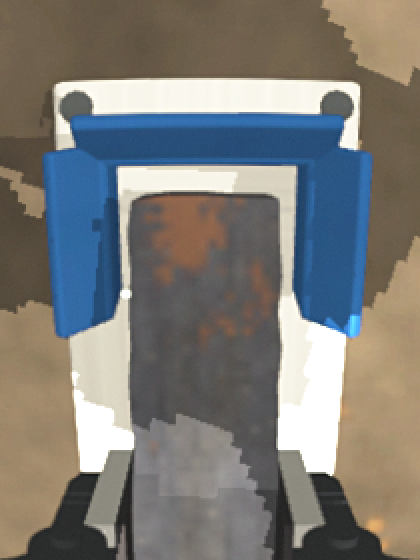

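```bash
python3 - <<'E'
from h import *
for th,m in((10,.001),(8,.001),(6,.001),(4,.001),(2,.0008),(0,.0005),(0,-.0005)):
    p,Rt=pose(zc(th,m),th,s=.002,t=.0003);plan(p,Rt)
E
```

```text
row [0.02 0.05 0.29] [-0.04  0.05 -0.06] t 7.32
row [0.11 0.05 0.5 ] [-0.03  2.05 -0.06] t 7.32
row [0.2  0.05 0.7 ] [-0.03  4.05 -0.06] t 7.32
row [0.3  0.05 0.91] [-0.03  6.05 -0.06] t 7.32
row [0.4  0.05 1.13] [-0.03  8.05 -0.06] t 7.32
row [0.5  0.05 1.36] [-0.03 10.05 -0.06] t 7.32
row [0.51 0.05 1.46] [-0.03 10.05 -0.06] t 7.32
```

>>> send_rows:
  series: [0.02,0.05,0.15,0,0,0,0,0.02,0.05,0.3,0,0,0,0,0.02,0.05,0.3,0,0,0,0,0.1,0.05,0.5,0,2,0,0,0.2,0.05,0.7,0,4,0,0,0.3,0.05,0.9,0,6,0,0,0.4,0.05,1.1,0,8,0,0,0.5,0.05,1.3,0,10,0,0,0.5,0.05,1.3,0,10,0,0,0.5,0.05,1.3,0,10,0,0]

```text
clock: 8.15
tcp_pos: [0.556, -0.1065, 0.0109]
orientation: [0.001, -0.125, 0.992, 0.0]
wrist_force: [-0.1, -0.6, -5.8]
finger_gap: 0.0253
```

```bash
python3 - <<'E'
from h import *
s=get_state();print(s["tcp_pos"],s["wrist_force"],s["finger_gap"])
p,Rt=pose(zc(0,0),0,s=.002,t=.0003);plan(p,Rt)
i=camera_info("wrist");im=read_camera("wrist");cv2.imwrite("pics/w9.png",cv2.resize(im[60:340,220:430],None,fx=2,fy=2,interpolation=0))
E
```

```text
[ 0.55604841 -0.1064881   0.01088371] [-0.09278049 -0.60478818 -5.84034433] 0.02527880282632753
row [ 0.01 -0.02  0.04] [ 0.01  0.07 -0.04] t 8.15
```

View pics/w9.png

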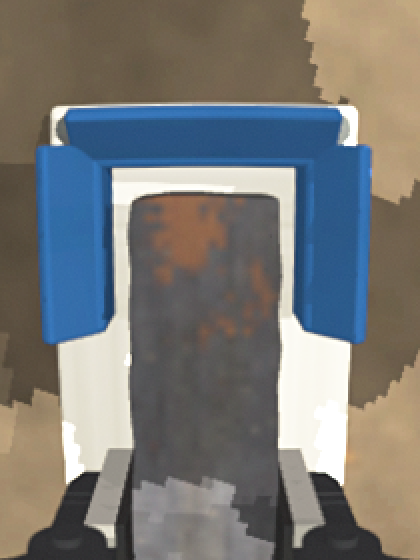

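>>> send_rows:
  series: [0,0,0.05,0,0,0,0,0,0,0.1,0,0,0,0,0,0,0.1,0,0,0,0]

```text
clock: 8.45
tcp_pos: [0.5552, -0.1066, 0.0106]
orientation: [0.0, -0.124, 0.992, 0.0]
wrist_force: [-1.0, 0.8, -2.6]
finger_gap: 0.0255
```

>>> send_rows:
  series: [0,0,0.05,0,0,0,0.35,0,0,0.05,0,0,0,0.45,0,0,0.05,0,0,0,0.6,0,0,0.05,0,0,0,0.7,0,0,0.05,0,0,0,0.7,0,0,0.05,0,0,0,0.7,0,0,0.05,0,0,0,0.7]

```text
clock: 9.03
tcp_pos: [0.5555, -0.1066, 0.0097]
orientation: [0.0, -0.124, 0.992, -0.0]
wrist_force: [0.3, -0.1, 1.4]
finger_gap: 0.0597
```

>>> send_rows:
  series: [0,0,-1,0,0,0,0.7,0,0,-3,0,0,0,0.7,0,0,-6,0,0,0,0.7,0,0,-9,0,0,0,0.7,-2,0,-12,0,0,0,0.7,-4,0,-14,0,0,0,0.7,-6,0,-14,0,0,0,0.7,-6,0,-14,0,0,0,0.7]

```text
clock: 9.7
tcp_pos: [0.618, -0.0917, 0.1527]
orientation: [0.004, -0.125, 0.992, -0.001]
wrist_force: [-0.3, -0.6, -0.5]
finger_gap: 0.0597
```

```bash
python3 - <<'E'
from h import *
i=camera_info("wrist");im=read_camera("wrist");im2=read_camera("scene")
for x in silhouettes("wrist","top_strip")[:2]:print(x["p"],x["box"],rectfit("wrist",x["pixels"],.036,i))
print(get_state()["tcp_pos"],get_state()["wrist_force"],get_state()["clock"])
x,y,w,h=[int(v) for v in silhouettes("wrist","strip_box")[0]["box"]];print(x,y,w,h)
a=cv2.resize(im[max(0,y-10):y+h+10,x-10:x+w+10],None,fx=2,fy=2,interpolation=0)
b=cv2.resize(im2[205:315,360:445],None,fx=4,fy=4,interpolation=0)
H=max(len(a),len(b));cv2.imwrite("pics/w10.png",np.hstack([cv2.copyMakeBorder(q,0,H-len(q),0,0,0) for q in(a,b)]))
E
```

```text
0.77 [305.7, 55.5, 37.2, 172.9] (array([ 0.5534897 , -0.10543054], dtype=float32), np.float32(13.967775), [np.float32(0.1198553), np.float32(0.027173419)])
[ 0.61274952 -0.09161128  0.14936263] [-0.45250842 -0.41026734 -0.46054032] 9.85
283 39 81 209
```

View pics/w10.png

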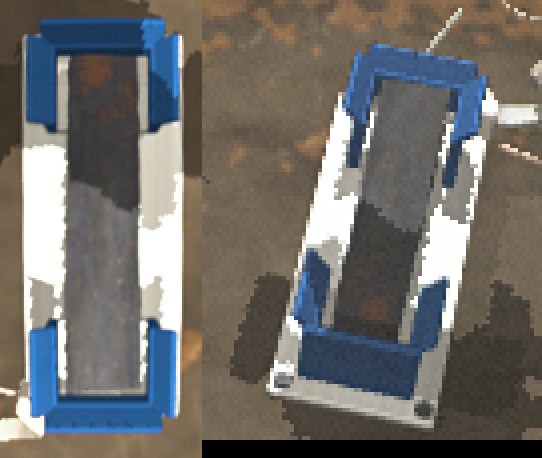

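```bash
python3 -c "
from workcell import *
print(hand_in())"
```

```text
the job is handed in; nothing more can be done
None
```

The three strips are in the blue-walled box, lying flat and released. I handed the job in at about 10 s of the 38 s allowed. No verdict came back, so the result below rests on my own checks.

- **What I did:** I gripped the pile across its middle and lifted all three strips together. It went into the box tilted about 10°, with the end nearest the robot first. I lowered it level until the wrist force showed light contact, opened the fingers and pulled clear.
- **Position in the box:** In the last wrist image the pile centre is at (553.5, -105.4) mm with a yaw of 14.0°. The same camera had put the box at (554.1, -106.2) mm and 14.4°. The pile is therefore off-centre by about 1 mm and 0.5°.
- **Flatness:** The pile's outline measured at its seated height was 119.9 x 27.2 mm, which matches it lying flat. Both ends are between the walls in the wrist and scene images.
- **Robot clear:** The gripper is about 15 cm up and the wrist force is near zero.

**Disagreements:**
- The cameras differed on the box position by up to about 4 mm. I aligned the pile to the box within the wrist image.
- In the hand, the pile looked narrower than 27 mm (about 24 to 25 mm) and the finger opening read 25.5 mm. I first suspected it had slipped, but a rough two-camera check put its height in the fingers within a few mm of expected.
- I could not see the middle and bottom strips on their own after release; I only checked the top strip and the pile as a whole.

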